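# Latch the sample vial in the light gate and take its reading

### The job

Take a reading of the capped vial that stands in one of the two sprung carriages of the vial reader: with the fingertips push the thumb plate of that carriage in against its spring, past the middle position, and let it go, so that it springs back part of the way and its stop pin catches it at the middle, with the vial in the light gate. Then press the round read key on the reader's console right down and let it come up again. Do not push the other carriage, which holds the low black plug, pick nothing up, keep vial and plug standing in their carriages, and leave everything else where it is.

Things in the scene. Friction and masses are not known exactly. Their poses are not given: they have to be found in the camera images.
- reader: Two-lane vial reader, white, fixed to the bench. Origin on the bench, midway between the lanes; x = push direction, inwards, away from the robot; y to the left lane; z up. Plinth x -80 to 170, y -104 to 104, 12 mm high. Lanes at y = 50 and -50. Light gate at x = 35: lamp house 50 x 52 mm between the lanes, posts at y = +-85, 80 mm high. Console x -60 to 90, y -115 to -205, 40 to 66 mm high
- thumb_left (a point): Centre of the front face of the left carriage's thumb plate; axes as the reader, x = push direction, into the plate. Plate 38 mm wide (y), 7 mm thick (x), 18 to 64 mm above the bench; this point is 43 mm up and, with the carriage out, at x -120, y 50 in the reader. Nothing stands in front of it. It moves with the carriage
- thumb_right (a point): The same point of the right carriage's thumb plate (x = -120, y = -50 in the reader with the carriage out)
- carriage_left (a joint): Left carriage: grey bar with the thumb plate in front and a 34 mm square well behind. 0 = out (sprung home), 0.060 = inner stop (m). Spring 2.5 N at 0 to 6.5 N at 0.060, plus 2 N at 0.1 m/s; a ramp lifting the pin adds about 1.5 N at 0.015 to 0.033. Pushed beyond 0.036 and let go, it comes back and is held by the pin at 0.035 (middle, vial in the gate); let go sooner, it springs right out
- carriage_right (a joint): Right carriage, the same as the left, mirrored
- pin_left (a joint): Sprung stop pin of the left carriage, a steel pin of 6 mm with a black knob in an aluminium block on the outer side of the lane, at x = -30 in the reader. 0 = fully in, 0.006 = lifted by the ramp; needs no handling
- pin_right (a joint): Stop pin of the right carriage, the same
- sample_vial: The sample: clear vial with white screw cap, 20 mm wide, 77 mm high, loose and upright in the 24 mm deep well of the left or the right carriage, top 101 mm above the bench. Origin at the centre of its underside, 24 mm above the bench; in the reader at y = 50 or -50, x = 0 when its carriage is out, 35 in the light gate
- dark_plug: Low round black plug, 25 mm wide and 40 mm high, that stands loose in the well of the other carriage and shows 16 mm above it. Origin at the centre of its underside, 24 mm above the bench
- read_key_top (a point): Centre of the top of the read key, 56 mm above the bench, at x = -35, y = -160 in the reader. A round grey key of 26 mm diameter in a black collar of 42 mm, pressed straight down
- read_key (a joint): Read key: 0 = up, 0.005 = fully down (m), sprung: 1.2 N at the start, 4 N fully down; it comes up by itself
- spare_vial: Another capped vial like the sample, standing on the bench at the left of the reader; bystander. Origin under its centre
- dish_small: Small porcelain dish, 49 mm wide, 21 mm high, at the left of the reader; bystander
- tweezers: Steel tweezers 118 mm long lying at the left front of the reader; bystander
- sand_timer: Sand timer 34 mm wide and 95 mm high at the right of the console; bystander
- flask: Stoppered round flask 55 mm wide, 71 mm high, at the left behind the reader; bystander
- notebook: Dark blue notebook 210 x 150 x 15 mm lying at the left; bystander
- pen_log: Blue pen 134 mm long lying on the notebook; bystander
- gate_left (a point): Middle of the left light gate at the height of the vial's underside: x = +35, y = +50, 24 mm above the bench in the reader; fixed
- gate_right (a point): The same for the right lane (y = -50)

How it is judged:
On the way, in this order (a step that is already met when the one before it is completed fails the run):
1. the carriage with the capped vial is pushed in past the middle position (((y of sample_vial in the frame of reader above 0 m and value of joint carriage_left above 0.038 m) or (y of sample_vial in the frame of reader below 0 m and value of joint carriage_right above 0.038 m))), for 0.02 s.
2. it is let go, has come back and is caught by its stop pin at the middle (((y of sample_vial in the frame of reader above 0 m and value of joint carriage_left between 0.032 and 0.038 m and value of joint pin_left below 0.002 m and contact force between the fingers and reader below 0.2 N) or (y of sample_vial in the frame of reader below 0 m and value of joint carriage_right between 0.032 and 0.038 m and value of joint pin_right below 0.002 m and contact force between the fingers and reader below 0.2 N))), for 0.2 s.
3. the read key is pressed right down with the carriage latched (value of joint read_key above 0.004 m and ((y of sample_vial in the frame of reader above 0 m and value of joint carriage_left between 0.032 and 0.038 m and value of joint pin_left below 0.002 m) or (y of sample_vial in the frame of reader below 0 m and value of joint carriage_right between 0.032 and 0.038 m and value of joint pin_right below 0.002 m))), for 0.05 s.
At the end, for the whole second after the job is handed in: The carriage with the capped vial rests at 0.035 m (within 3 mm), its stop pin in, the vial upright in its well within 6 mm of the middle of the light gate; the other carriage is out (within 4 mm), the black plug in its well, the read key up again (((y of sample_vial in the frame of reader above 0 m and value of joint carriage_left between 0.032 and 0.038 m and value of joint pin_left below 0.002 m and distance between sample_vial and gate_left below 0.006 m and value of joint carriage_right below 0.004 m) or (y of sample_vial in the frame of reader below 0 m and value of joint carriage_right between 0.032 and 0.038 m and value of joint pin_right below 0.002 m and distance between sample_vial and gate_right below 0.006 m and value of joint carriage_left below 0.004 m)) and value of joint read_key below 0.001 m and z of each of sample_vial, dark_plug in the frame of reader below 0.03 m and angle between each of sample_vial, dark_plug's own z axis and vertical below 0.15 rad and linear speed of sample_vial below 0.02 m/s); the robot touches nothing.
It fails at once if the carriage with the black plug is pushed in (more than 10 mm) ((y of sample_vial in the frame of reader above 0 m and value of joint carriage_right above 0.01 m) or (y of sample_vial in the frame of reader below 0 m and value of joint carriage_left above 0.01 m)).
It fails at once if the read key is pressed (more than 3 mm) while the sample's carriage is not latched at the middle (value of joint read_key above 0.003 m and not ((y of sample_vial in the frame of reader above 0 m and value of joint carriage_left between 0.032 and 0.038 m and value of joint pin_left below 0.002 m) or (y of sample_vial in the frame of reader below 0 m and value of joint carriage_right between 0.032 and 0.038 m and value of joint pin_right below 0.002 m))).
It fails at once if the vial or the plug is lifted in its well by more than 10 mm, or tipped (z of any of sample_vial, dark_plug in the frame of reader above 0.0345 m or angle between any of sample_vial, dark_plug's own z axis and vertical above 0.35 rad).
It fails at once if a bystander is moved by more than 25 mm or picked up (distance of any of spare_vial, dish_small, tweezers, sand_timer, flask, notebook, pen_log from where it was at the start of the episode above 0.025 m).
It also fails if it takes over 35 s, if anything falls off the work surface, if the arm or the gripper's body presses on something with over 40 N, if the wrist force passes 120 N, or if a joint passes its speed limit or range.

### The arm

A 7-joint arm with a two-finger parallel gripper is mounted at the origin on a cart in front of the work surface, level with it; the furniture and walls round the work are solid. World frame = base frame: x ahead of the robot, y to its left, z up, the work surface at z = 0. Lengths are in m, angles in rad, forces in N, time in s.
With the tool pointing down it reaches from about 0.4 to 0.875 m from the base axis. Payload 4.4 kg.
Tool frame: the origin (TCP) lies between the finger pads; the fingertips stand r.tip_reach ahead of it and the grasp point (between the pads) lies 2 mm behind it (r.tip_reach is the distance from the TCP to the fingertips, in m); z points along the fingers, y is the line along which they close (so a half turn about z gives the same grasp; the last joint's range is limited). The gripper opens to 85 mm and grips with 20 to 120 N. Pads are 22 mm wide; open, the fingers measure 114 mm over their backs; the gripper's body (76 mm by 85 mm) begins 54 mm behind the grasp point. The pads swing forward as they close: fully open they stand 13 mm farther back than shut.
Start: joints at [-1.298, 0.628, 0.038, 1.517, -0.027, 0.996, -0.02], TCP at [0.216, 0.613, 0.248] pointing down, gripper open.
Joint ranges: [-3.06, 3.06], [-0.37, 2.12], [-1.25, 1.32], [0.18, 2.47], [-1.1, 4.24], [0.23, 1.98], [-2.94, 2.94]. Speed limits (rad/s): [2.57, 2.57, 3.14, 3.14, 3.14, 3.14, 3.14].

### API

Orientations are given as a unit quaternion [x, y, z, w].
In Python, from plant import monitor, viewer, workorder, models, r gives the robot as it stands.
- The arm moves only by the tool move_arm, never from a script. Its argument "steps" is a list of rows, each an object of numbers: "wx", "wy", "wz": the turn, a rotation vector about the world's x, y, z in rad; "tx", "ty", "tz": the shift along the world's x, y, z in mm; "hand": the closure, from 0 (fully open) to 1 (shut). A call has 1 to 12 rows; each row shifts and turns the commanded pose from where the row before left it; what a row does not reach is not made up. A row lasts 1/8 s, in which the tool goes at most 62.5 mm and 10.7 degrees, less where a joint would pass 70% of its speed; a pose out of reach is approached as far as the arm can. A call with a gripper value outside its range is refused whole. The fingers move at their own pace and stop on an object; "squeeze" is the grip in N (left out, the last holds). Time passes only in rows, so rows that do not move let the fingers close. It gives the time, the measured TCP pose, the force, the opening and the grip force at its end, in the units of the state.
- monitor.get_state(): the state, without advancing time (a new reading comes with each control period).
- viewer.snapshot(name): name is "side" or "top" or "wrist"; returns the picture (480x640x3 uint8, blue, green, red); there is no depth.
- viewer.camera_model(name): a dict with "fx", "fy", "cx", "cy" (pixels), "dist" ([k1, k2, p1, p2, k3] as OpenCV has them; the pictures are not rectified), "rvec" (rotation vector, rad) and "tvec" (3), from world to camera coordinates, as OpenCV has them; the wrist camera has in their place "tool_from_camera" (4x4, takes a point from camera to tool coordinates, whose origin is the TCP and whose axes are the flange's). Camera axes: x right, y down, z forward; pixel columns grow to the right and rows downward; lengths in m; the calibration is good to about 2 mm. A picture is of the moment at which its call begins: read the wrist's pose just before it. camera_model takes no time and is no camera call.
- workorder.finish_job(): hands the job in; it is judged then, once.
Trained networks look in the newest picture that a camera, given by its name, has taken for a name from the list of things; names that differ only in an ending like _2 or _b are one class to them, and where a whole thing is asked for, a point or a joint stands for the part that bears it (a point fixed in the world has none). Each returns a list of dicts, best first, with "conf" (0 to 1); they miss things now and then, are a little off and sometimes report something else, mostly with a low value. They report only what shows in the picture. A call takes as long as a camera call.
- models.recognise(camera, target): "xyz" ([x, y, z] in m, in world coordinates, good to about 4 mm: the middle of the surface that is visible of it).
The state is a dict: "time_s": time; "joints": joint angles; "joint_velocities": joint speeds; "joint_efforts": joint torques, N m; "ee_pos": TCP position; "eef_rot": TCP orientation; "contact_force": force on the tool from outside, world axes, zero at the start; "wrist_torque": the same for the moment, N m; "finger_gap": opening from 0.0 (shut) to 1.0 (fully open); "gripper_force": force on a finger pad.
Only numpy, scipy, OpenCV 4.12 (cv2) and the standard library are available. Lean on these libraries where they do the work, as an engineer would, in place of code of your own. Each camera call takes 0.05 s, during which the arm holds its last target. There are 200 camera calls.

## Working session

There is one attempt and no reset: what is moved stays moved. The work goes in short steps, Python scripts to look and compute and a tool call to move; the robot and the scene stay as the last step left them, time stands still between calls to the robot, and variables do not carry over. Pictures are saved under pics/ and viewed, at most 10 in all, crops included, and the job is handed in when it is done.

Besides the shell and the picture viewer there is one more tool, called after "Request:" as name(argument=value, ...) on one line, values as JSON. move_arm: Moves the arm, as the interface text tells. Its arguments: {"type":"object","properties":{"steps":{"type":"array"},"squeeze":{"type":"number"}},"required":["steps"]}

```bash
mkdir -p pics
cat > h.py <<'E'
import numpy as np,cv2
from plant import monitor,viewer,workorder,models,r
def proj(c,P):
    m=viewer.camera_model(c);K=np.array([[m['fx'],0,m['cx']],[0,m['fy'],m['cy']],[0,0,1]])
    return cv2.projectPoints(np.array(P,float).reshape(-1,3),np.array(m['rvec']),np.array(m['tvec']),K,np.array(m['dist']))[0].reshape(-1,2)
E
python3 - <<'E'
from h import *
s=monitor.get_state();print(s['time_s'],s['ee_pos'],s['eef_rot'],r.tip_reach)
for c in('top','side'):
    cv2.imwrite(f'pics/{c}0.png',viewer.snapshot(c))
    for t in('thumb_left','thumb_right','sample_vial','dark_plug','read_key_top','reader','pin_left','pin_right','sand_timer'):
        print(c,t,[(np.round(d['xyz'],3).tolist(),round(d['conf'],2)) for d in models.recognise(c,t)[:3]])
E
```

```text
0.0 [0.21582409 0.61250048 0.24739488] [ 1.68594202e-01  9.85685099e-01 -9.28180275e-04 -1.39760458e-04] 0.017
top thumb_left [([0.614, 0.15, 0.035], 0.93)]
top thumb_right [([0.59, 0.056, 0.033], 0.75)]
top sample_vial [([0.658, 0.137, 0.1], 0.42)]
top dark_plug [([0.656, 0.044, 0.019], 0.7), ([0.632, 0.044, 0.064], 0.38)]
top read_key_top [([0.572, -0.058, 0.06], 0.6)]
top reader [([0.662, 0.052, 0.022], 0.67), ([0.628, -0.155, 0.093], 0.2)]
top pin_left []
top pin_right [([0.573, 0.278, 0.003], 0.41)]
top sand_timer [([0.626, -0.155, 0.094], 0.62)]
side thumb_left []
side thumb_right [([0.582, 0.062, 0.028], 0.6)]
side sample_vial [([0.664, 0.145, 0.077], 0.66)]
side dark_plug []
side read_key_top [([0.801, 0.222, 0.029], 0.66), ([0.577, -0.05, 0.055], 0.57)]
side reader [([0.651, 0.091, 0.031], 0.87)]
side pin_left [([0.643, 0.198, 0.032], 0.61)]
side pin_right [([0.573, 0.283, 0.008], 0.51)]
side sand_timer [([0.631, -0.15, 0.073], 0.71), ([0.54, 0.468, 0.015], 0.48), ([0.639, 0.053, 0.062], 0.38)]
```

View pics/top0.png

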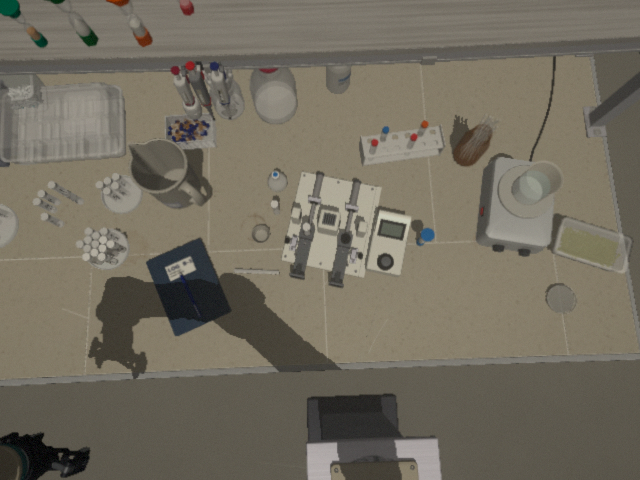

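View pics/side0.png

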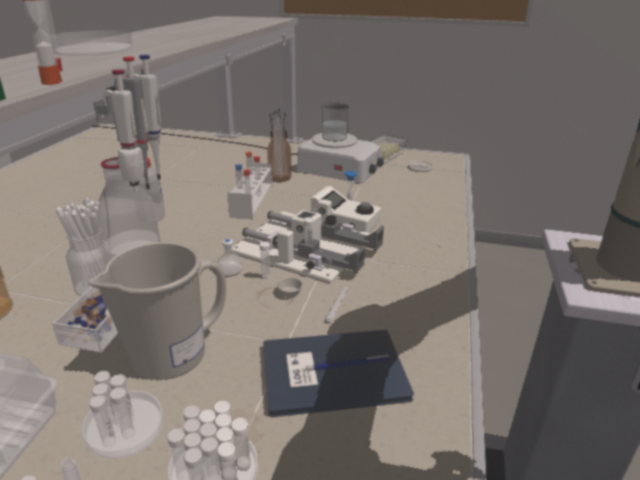

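The top view shows the reader around (330,225), turned slightly clockwise. There is a black plug near (345,238) and a white cap near (307,228). I'll enlarge that area.

Run:
```python
import cv2
i=cv2.imread('pics/top0.png');cv2.imwrite('pics/topc.png',cv2.resize(i[160:300,260:450],None,fx=4.2,fy=4.2,interpolation=cv2.INTER_CUBIC))
```

```text
(no output)
```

View pics/topc.png

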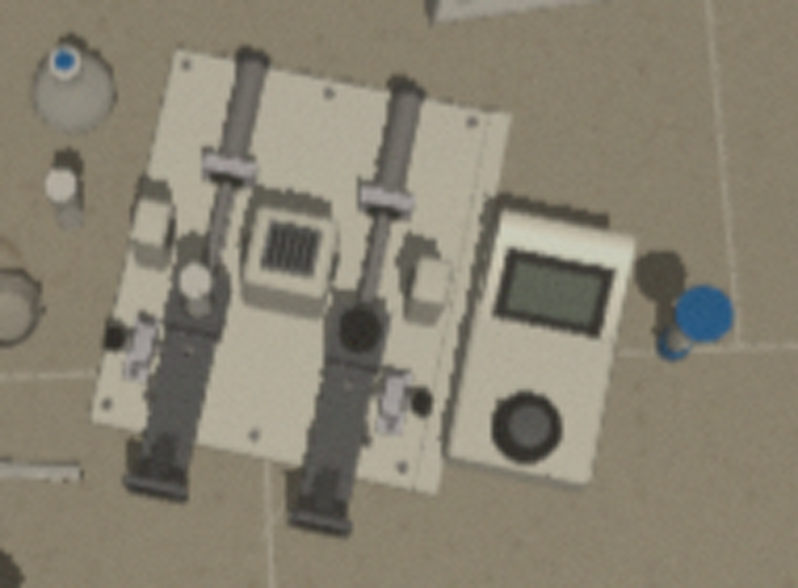

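The vial (white cap, crop 195,280) stands in the left carriage and the plug (360,327) in the right. Next I fit the reader pose from these pixels.

```bash
cat >> h.py <<'E'
from scipy.spatial.transform import Rotation as R
def tow(p,P):
    P=np.array(P,float).reshape(-1,3);c,s=np.cos(p[2]),np.sin(p[2])
    return np.c_[p[0]+c*P[:,0]-s*P[:,1],p[1]+s*P[:,0]+c*P[:,1],P[:,2]]
E
python3 - <<'E'
from h import *
from scipy.optimize import least_squares
M=[((175,50),(170,104,12)),((511,115),(170,-104,12)),((437,492),(-80,-104,12)),((93,422),(-80,104,12)),((527,427),(-35,-160,56)),((195,280),(0,50,101)),((360,327),(0,-50,64)),((125,487),(-120,69,64)),((187,497),(-120,31,64)),((290,522),(-120,-31,64)),((350,532),(-120,-69,64))]
px=np.array([m[0] for m in M])/4.2+[260,160]-0.38; P=np.array([m[1] for m in M])/1000
f=lambda p:(proj('top',tow(p,P))-px).ravel()
s=least_squares(f,[.66,.09,-.2],loss='soft_l1');p=s.x
print(p,np.round(f(p).reshape(-1,2),1).tolist())
for n,q in dict(thumb=(-.12,.05,.043),thumbR=(-.12,-.05,.043),key=(-.035,-.16,.056),vial=(0,.05,.101)).items():print(n,tow(p,q).round(4))
z=monitor.get_state();print(R.from_quat(z['eef_rot']).as_matrix().round(3))
m=viewer.camera_model('wrist');print(np.round(m['tool_from_camera'],3))
E
```

```text
[ 0.64836183  0.09003633 -0.25209033] [[0.3, -0.8], [-3.8, -0.9], [-4.4, -0.0], [-1.1, -0.1], [1.2, 0.3], [0.6, 0.5], [0.7, 1.0], [-0.3, -0.6], [-0.0, 0.3], [0.1, -0.4], [0.9, 0.4]]
thumb [[0.5446 0.1684 0.043 ]]
thumbR [[0.5197 0.0715 0.043 ]]
key [[ 0.5746 -0.0562  0.056 ]]
vial [[0.6608 0.1385 0.101 ]]
[[-0.943  0.332 -0.   ]
 [ 0.332  0.943  0.   ]
 [ 0.     0.    -1.   ]]
[[ 0.    -0.961 -0.277  0.072]
 [ 1.     0.    -0.     0.001]
 [ 0.    -0.277  0.961 -0.125]
 [ 0.     0.     0.     1.   ]]
```

Request:
move_arm(steps=[{"tx": 20,"ty": -40,"wz": 0.009,"hand": 1},{"tx": 28,"ty": -44,"wz": 0.009,"hand": 1},{"tx": 28,"ty": -44,"wz": 0.009,"hand": 1},{"tx": 28,"ty": -44,"wz": 0.009,"hand": 1},{"tx": 28,"ty": -44,"wz": 0.009,"hand": 1},{"tx": 28,"ty": -44,"wz": 0.009,"hand": 1},{"tx": 28,"ty": -44,"wz": 0.009,"hand": 1},{"tx": 28,"ty": -44,"wz": 0.009,"hand": 1},{"tx": 28,"ty": -44,"wz": 0.009,"hand": 1},{"tx": 28,"ty": -40,"wz": 0.005,"hand": 1},{"hand": 1},{"hand": 1}])

```text
validation failed for argument at $.st...
```

Run:
```python
from h import *
s=monitor.get_state();print(s['time_s'],s['ee_pos'],s['eef_rot'],s['finger_gap'],s['contact_force'])
i=viewer.snapshot('wrist');cv2.imwrite('pics/w1.png',i)
for t in('thumb_left','thumb_right','sample_vial','read_key_top'):
    print(t,[(np.round(d['xyz'],3).tolist(),round(d['conf'],2)) for d in models.recognise('wrist',t)[:2]])
```

```text
1.0 [0.21600442 0.61310048 0.24834908] [ 1.68589317e-01  9.85686380e-01  4.59335873e-05 -1.13290155e-05] 0.9980148945145014 [-0.29151426  0.12503503 -0.0426387 ]
thumb_left []
thumb_right []
sample_vial []
read_key_top []
```

View pics/w1.png

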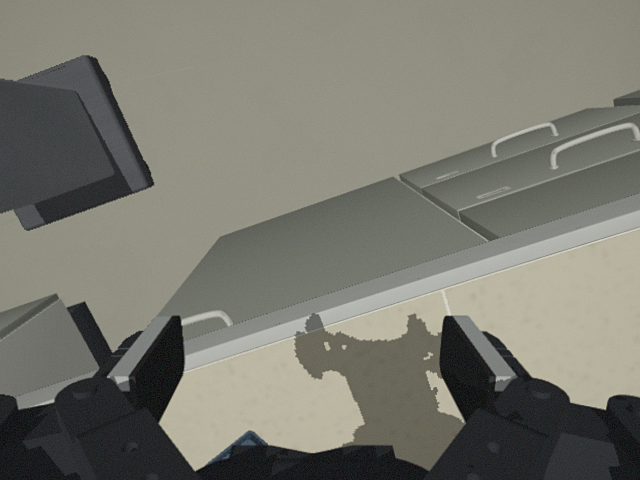

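The move was refused, so the wrist picture shows only the bench edge and the cart at the start pose. I'll retry with complete rows.

Request:
move_arm(steps=[{"wx": 0,"wy": 0,"wz": 0.009,"tx": 20,"ty": -40,"tz": 0,"hand": 1},{"wx": 0,"wy": 0,"wz": 0.009,"tx": 28,"ty": -44,"tz": 0,"hand": 1},{"wx": 0,"wy": 0,"wz": 0.009,"tx": 28,"ty": -44,"tz": 0,"hand": 1},{"wx": 0,"wy": 0,"wz": 0.009,"tx": 28,"ty": -44,"tz": 0,"hand": 1},{"wx": 0,"wy": 0,"wz": 0.009,"tx": 28,"ty": -44,"tz": 0,"hand": 1},{"wx": 0,"wy": 0,"wz": 0.009,"tx": 28,"ty": -44,"tz": 0,"hand": 1},{"wx": 0,"wy": 0,"wz": 0.009,"tx": 28,"ty": -44,"tz": 0,"hand": 1},{"wx": 0,"wy": 0,"wz": 0.009,"tx": 28,"ty": -44,"tz": 0,"hand": 1},{"wx": 0,"wy": 0,"wz": 0.009,"tx": 28,"ty": -44,"tz": 0,"hand": 1},{"wx": 0,"wy": 0,"wz": 0.005,"tx": 28,"ty": -40,"tz": 0,"hand": 1},{"wx": 0,"wy": 0,"wz": 0,"tx": 0,"ty": 0,"tz": 0,"hand": 1}], squeeze=20)

```text
time_s: 2.62
ee_pos: [0.4905, 0.1766, 0.2485]
eef_rot: [0.13, 0.992, -0.001, 0.001]
contact_force: [-1.0, 1.2, -0.2]
finger_gap: 0.001
gripper_force: 0.0
```

Run:
```python
from h import *
s=monitor.get_state()
i=viewer.snapshot('wrist')
m=viewer.camera_model('wrist')
T=np.eye(4);T[:3,:3]=R.from_quat(s['eef_rot']).as_matrix();T[:3,3]=s['ee_pos']
C=np.linalg.inv(T@np.array(m['tool_from_camera']))
K=np.array([[m['fx'],0,m['cx']],[0,m['fy'],m['cy']],[0,0,1]])
p=[0.64836,0.09004,-0.25209]
print(s['ee_pos'],s['eef_rot'])
for n,q in dict(tlA=(-.12,.069,.064),tlB=(-.12,.031,.064),trA=(-.12,-.031,.064),trB=(-.12,-.069,.064),vial=(0,.05,.101),c=(-.08,.104,.012),key=(-.035,-.16,.056)).items():
    u=cv2.projectPoints(tow(p,q),cv2.Rodrigues(C[:3,:3])[0],C[:3,3],K,np.array(m['dist']))[0].ravel();print(n,u.round(1))
    cv2.drawMarker(i,tuple(int(x) for x in u),(0,0,255),0,12,1)
cv2.imwrite('pics/w2.png',i)
for t in('thumb_left','thumb_right','sample_vial','read_key_top'):
    print(t,[(np.round(d['xyz'],3).tolist(),round(d['conf'],2)) for d in models.recognise('wrist',t)[:2]])
```

```text
[0.4904822  0.17655659 0.24851411] [ 1.30076131e-01  9.91503127e-01 -8.21254438e-04  1.03671299e-03]
tlA [343.2 289.5]
tlB [293.8 289.8]
trA [213.3 290.5]
trB [163.6 291. ]
vial [319.9 455.5]
c [377.3 308.5]
key [ 66.9 383.4]
thumb_left [([0.551, 0.171, 0.052], 0.89)]
thumb_right [([0.55, 0.067, 0.03], 0.8)]
sample_vial [([0.649, 0.138, 0.091], 0.66)]
read_key_top [([0.576, -0.056, 0.062], 0.74)]
```

View pics/w2.png

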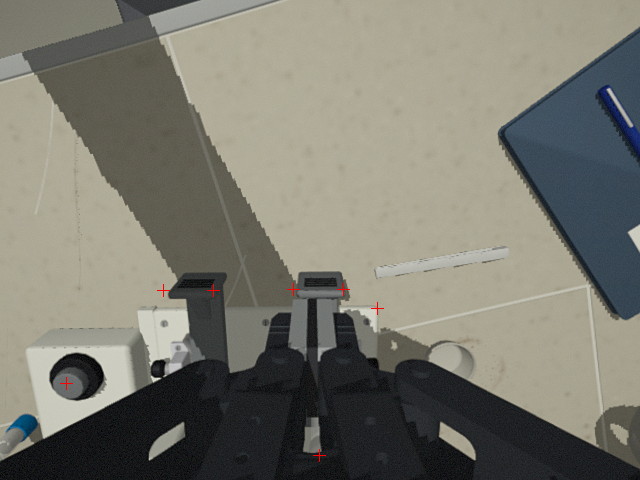

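The markers on the left plate's top edge (294–343, 290) lie about 4 px left of the observed edge (298–346). The key shows a similar offset, which means about +2–3 mm in world y. I'll descend in front of the left plate.

Request:
move_arm(steps=[{"wx": 0,"wy": 0,"wz": 0,"tx": 2,"ty": 2,"tz": -50,"hand": 1},{"wx": 0,"wy": 0,"wz": 0,"tx": 2,"ty": 2,"tz": -50,"hand": 1},{"wx": 0,"wy": 0,"wz": 0,"tx": 0,"ty": 2,"tz": -50,"hand": 1},{"wx": 0,"wy": 0,"wz": 0,"tx": 0,"ty": 0,"tz": -30,"hand": 1},{"wx": 0,"wy": 0,"wz": 0,"tx": 0,"ty": 0,"tz": -18,"hand": 1},{"wx": 0,"wy": 0,"wz": 0,"tx": 10,"ty": -2.5,"tz": 0,"hand": 1},{"wx": 0,"wy": 0,"wz": 0,"tx": 10,"ty": -2.5,"tz": 0,"hand": 1},{"wx": 0,"wy": 0,"wz": 0,"tx": 8,"ty": -2,"tz": 0,"hand": 1},{"wx": 0,"wy": 0,"wz": 0,"tx": 0,"ty": 0,"tz": 0,"hand": 1}])

```text
time_s: 4.0
ee_pos: [0.5215, 0.1798, 0.0512]
eef_rot: [0.127, 0.992, 0.0, 0.001]
contact_force: [0.4, -0.0, 0.3]
finger_gap: 0.004
gripper_force: 0.0
```

Run:
```python
from h import *
s=monitor.get_state();print(s['ee_pos'],s['contact_force'])
i=viewer.snapshot('wrist');cv2.imwrite('pics/w3.png',i[200:480,150:490])
```

```text
[0.52153538 0.17981706 0.05115767] [ 0.4176269  -0.02391933  0.27264927]
```

View pics/w3.png

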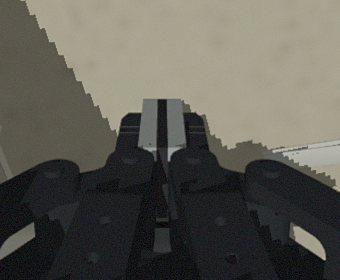

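The fingertips (crop 140–184) are shut and hide the plate, as they should. Next I advance to contact.

Request:
move_arm(steps=[{"wx": 0,"wy": 0,"wz": 0,"tx": 6,"ty": -3,"tz": 0,"hand": 1},{"wx": 0,"wy": 0,"wz": 0,"tx": 6,"ty": -1.5,"tz": 0,"hand": 1},{"wx": 0,"wy": 0,"wz": 0,"tx": 6,"ty": -1.5,"tz": 0,"hand": 1},{"wx": 0,"wy": 0,"wz": 0,"tx": 0,"ty": 0,"tz": 0,"hand": 1}])

```text
time_s: 4.55
ee_pos: [0.5377, 0.1741, 0.0502]
eef_rot: [0.126, 0.992, -0.0, -0.001]
contact_force: [-2.1, 0.8, 1.7]
finger_gap: 0.001
gripper_force: 1.1
```

Request:
move_arm(steps=[{"wx": 0,"wy": 0,"wz": 0,"tx": 5,"ty": -1.3,"tz": 0,"hand": 1},{"wx": 0,"wy": 0,"wz": 0,"tx": 5,"ty": -1.3,"tz": 0,"hand": 1},{"wx": 0,"wy": 0,"wz": 0,"tx": 5,"ty": -1.3,"tz": 0,"hand": 1},{"wx": 0,"wy": 0,"wz": 0,"tx": 5,"ty": -1.3,"tz": 0,"hand": 1},{"wx": 0,"wy": 0,"wz": 0,"tx": 5,"ty": -1.3,"tz": 0,"hand": 1},{"wx": 0,"wy": 0,"wz": 0,"tx": 5,"ty": -1.3,"tz": 0,"hand": 1},{"wx": 0,"wy": 0,"wz": 0,"tx": 5,"ty": -1.3,"tz": 0,"hand": 1},{"wx": 0,"wy": 0,"wz": 0,"tx": 5,"ty": -1.3,"tz": 0,"hand": 1},{"wx": 0,"wy": 0,"wz": 0,"tx": 5,"ty": -1.3,"tz": 0,"hand": 1},{"wx": 0,"wy": 0,"wz": 0,"tx": 0,"ty": 0,"tz": 0,"hand": 1},{"wx": 0,"wy": 0,"wz": 0,"tx": 0,"ty": 0,"tz": 0,"hand": 1}])

```text
time_s: 5.92
ee_pos: [0.5825, 0.1626, 0.0501]
eef_rot: [0.126, 0.992, -0.0, -0.001]
contact_force: [-5.1, 2.1, 1.8]
finger_gap: 0.001
gripper_force: 2.7
```

Request:
move_arm(steps=[{"wx": 0,"wy": 0,"wz": 0,"tx": -5,"ty": 1.3,"tz": 0,"hand": 1},{"wx": 0,"wy": 0,"wz": 0,"tx": -5,"ty": 1.3,"tz": 0,"hand": 1},{"wx": 0,"wy": 0,"wz": 0,"tx": -5,"ty": 1.3,"tz": 0,"hand": 1},{"wx": 0,"wy": 0,"wz": 0,"tx": -8,"ty": 2,"tz": 0,"hand": 1},{"wx": 0,"wy": 0,"wz": 0,"tx": -15,"ty": 4,"tz": 0,"hand": 1},{"wx": 0,"wy": 0,"wz": 0,"tx": -15,"ty": 4,"tz": 0,"hand": 1},{"wx": 0,"wy": 0,"wz": 0,"tx": -5,"ty": 0,"tz": 40,"hand": 1},{"wx": 0,"wy": 0,"wz": 0,"tx": 0,"ty": 0,"tz": 50,"hand": 1},{"wx": 0,"wy": 0,"wz": 0,"tx": 0,"ty": 0,"tz": 0,"hand": 1}])

```text
time_s: 7.05
ee_pos: [0.5268, 0.1775, 0.1439]
eef_rot: [0.126, 0.992, 0.002, 0.003]
contact_force: [0.4, -0.0, 0.7]
finger_gap: -0.003
gripper_force: 0.0
```

Run:
```python
from h import *
s=monitor.get_state();print(s['ee_pos'],s['contact_force'])
i=viewer.snapshot('top')[170:290,265:425]
j=viewer.snapshot('side')[170:300,210:400]
a=cv2.resize(i,(480,360),interpolation=2);b=cv2.resize(j,None,fx=1.65,fy=360/130,interpolation=2)
cv2.imwrite('pics/t2.png',np.hstack([a,b]))
for c in('top','side'):
  for t in('thumb_left','thumb_right','sample_vial'):
    print(c,t,[(np.round(d['xyz'],3).tolist(),round(d['conf'],2)) for d in models.recognise(c,t)[:2]])
p=[0.64836,0.09004,-0.25209]
for q in((-.12,.05,.064),(-.085,.05,.064),(0,.05,.101),(.035,.05,.101)):print((proj('top',tow(p,q))[0]-[265,170])*3)
```

```text
[0.5267528  0.17752172 0.1438527 ] [ 0.44077732 -0.03110798  0.73121721]
top thumb_left [([0.672, 0.134, 0.035], 0.7)]
top thumb_right [([0.589, 0.053, 0.034], 0.65)]
top sample_vial [([0.692, 0.127, 0.098], 0.57)]
side thumb_left [([0.626, 0.154, 0.032], 0.93)]
side thumb_right [([0.583, 0.061, 0.031], 0.68), ([0.54, 0.466, 0.011], 0.39)]
side sample_vial [([0.695, 0.137, 0.083], 0.79)]
[ 94.76239337 319.86286275]
[104.07252449 278.76366678]
[124.95445502 170.43228106]
[134.17403369 129.76798361]
```

View pics/t2.png

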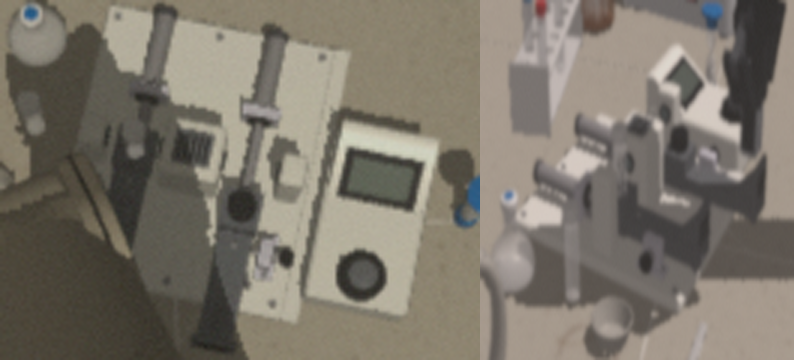

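The vial cap is now at about (135,130) in the crop, which matches the predicted gate position (134,130). The right carriage is still out. The next move goes over to the key.

Request:
move_arm(steps=[{"wx": 0,"wy": 0,"wz": 0,"tx": 4,"ty": -25,"tz": 10,"hand": 1},{"wx": 0,"wy": 0,"wz": 0,"tx": 10,"ty": -45,"tz": 0,"hand": 1},{"wx": 0,"wy": 0,"wz": 0,"tx": 10,"ty": -45,"tz": 0,"hand": 1},{"wx": 0,"wy": 0,"wz": 0,"tx": 10,"ty": -45,"tz": 0,"hand": 1},{"wx": 0,"wy": 0,"wz": 0,"tx": 10,"ty": -45,"tz": 0,"hand": 1},{"wx": 0,"wy": 0,"wz": 0,"tx": 4,"ty": -27,"tz": 0,"hand": 1},{"wx": 0,"wy": 0,"wz": 0,"tx": 0,"ty": 0,"tz": -30,"hand": 1},{"wx": 0,"wy": 0,"wz": 0,"tx": 0,"ty": 0,"tz": -25,"hand": 1},{"wx": 0,"wy": 0,"wz": 0,"tx": 0,"ty": 0,"tz": -12,"hand": 1},{"wx": 0,"wy": 0,"wz": 0,"tx": 0,"ty": 0,"tz": 0,"hand": 1}])

```text
time_s: 8.7
ee_pos: [0.5724, -0.0556, 0.0824]
eef_rot: [0.126, 0.992, -0.0, -0.001]
contact_force: [-0.2, 0.7, 0.7]
finger_gap: 0.001
gripper_force: 0.0
```

Run:
```python
from h import *
s=monitor.get_state();print(s['ee_pos'],s['contact_force'])
i=viewer.snapshot('wrist');j=viewer.snapshot('top')[200:290,340:440]
cv2.imwrite('pics/w4.png',np.hstack([i[200:480,150:490],cv2.resize(j,(311,280),interpolation=2)]))
```

```text
[ 0.57237828 -0.05564435  0.0823849 ] [-0.15499748  0.66780305  0.72397948]
```

View pics/w4.png

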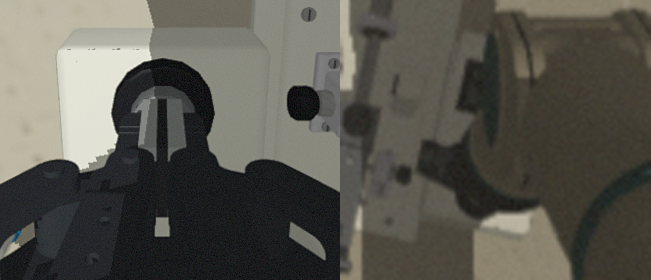

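The fingertips (crop 140–185, 98) are centred over the key (131–195 wide). Now I press.

Request:
move_arm(steps=[{"wx": 0,"wy": 0,"wz": 0,"tx": 0,"ty": 0,"tz": -4,"hand": 1},{"wx": 0,"wy": 0,"wz": 0,"tx": 0,"ty": 0,"tz": -4,"hand": 1},{"wx": 0,"wy": 0,"wz": 0,"tx": 0,"ty": 0,"tz": -2,"hand": 1},{"wx": 0,"wy": 0,"wz": 0,"tx": 0,"ty": 0,"tz": -2,"hand": 1},{"wx": 0,"wy": 0,"wz": 0,"tx": 0,"ty": 0,"tz": 0,"hand": 1}])

```text
time_s: 9.43
ee_pos: [0.5735, -0.0557, 0.0717]
eef_rot: [0.126, 0.992, 0.0, 0.001]
contact_force: [0.3, -0.2, 4.2]
finger_gap: 0.002
gripper_force: 1.9
```

Request:
move_arm(steps=[{"wx": 0,"wy": 0,"wz": 0,"tx": 0,"ty": 0,"tz": -1,"hand": 1},{"wx": 0,"wy": 0,"wz": 0,"tx": 0,"ty": 0,"tz": -1,"hand": 1},{"wx": 0,"wy": 0,"wz": 0,"tx": 0,"ty": 0,"tz": 0,"hand": 1}])

```text
time_s: 9.8
ee_pos: [0.5735, -0.0557, 0.0713]
eef_rot: [0.126, 0.992, 0.0, 0.001]
contact_force: [-3.6, 0.6, 18.6]
finger_gap: 0.002
gripper_force: 9.1
```

The stop is about 3 mm higher than expected, so I'll lift in small steps to check the stroke.

Request:
move_arm(steps=[{"wx": 0,"wy": 0,"wz": 0,"tx": 0,"ty": 0,"tz": 4,"hand": 1},{"wx": 0,"wy": 0,"wz": 0,"tx": 0,"ty": 0,"tz": 0,"hand": 1},{"wx": 0,"wy": 0,"wz": 0,"tx": 0,"ty": 0,"tz": 0,"hand": 1}])

```text
time_s: 10.18
ee_pos: [0.5735, -0.0557, 0.0732]
eef_rot: [0.126, 0.992, 0.0, 0.0]
contact_force: [1.7, -0.1, 2.0]
finger_gap: -0.001
gripper_force: 1.4
```

Request:
move_arm(steps=[{"wx": 0,"wy": 0,"wz": 0,"tx": 0,"ty": 0,"tz": 2,"hand": 1},{"wx": 0,"wy": 0,"wz": 0,"tx": 0,"ty": 0,"tz": 0,"hand": 1}])

```text
time_s: 10.42
ee_pos: [0.573, -0.0557, 0.0752]
eef_rot: [0.126, 0.992, 0.0, -0.0]
contact_force: [0.9, -0.0, 1.8]
finger_gap: 0.003
gripper_force: 0.9
```

Request:
move_arm(steps=[{"wx": 0,"wy": 0,"wz": 0,"tx": 0,"ty": 0,"tz": 2,"hand": 1},{"wx": 0,"wy": 0,"wz": 0,"tx": 0,"ty": 0,"tz": 0,"hand": 1}])

```text
time_s: 10.68
ee_pos: [0.5721, -0.0558, 0.077]
eef_rot: [0.126, 0.992, -0.0, -0.001]
contact_force: [0.6, 0.5, 0.7]
finger_gap: 0.002
gripper_force: 0.0
```

Request:
move_arm(steps=[{"wx": 0,"wy": 0,"wz": 0,"tx": 0,"ty": 0,"tz": 2,"hand": 1},{"wx": 0,"wy": 0,"wz": 0,"tx": 0,"ty": 0,"tz": 0,"hand": 1}])

```text
time_s: 10.92
ee_pos: [0.5728, -0.0558, 0.0793]
eef_rot: [0.126, 0.992, -0.0, -0.0]
contact_force: [-0.1, 0.2, 0.4]
finger_gap: -0.001
gripper_force: 0.0
```

The key came free at TCP z ≈ 0.076, and the hard stop was at 0.0713. That is a full stroke of about 5 mm, held with 18 N. Now I retreat and check the latch.

Request:
move_arm(steps=[{"wx": 0,"wy": 0,"wz": 0,"tx": 0,"ty": 0,"tz": 30,"hand": 1},{"wx": 0,"wy": 0,"wz": 0,"tx": 0,"ty": 0,"tz": 50,"hand": 1},{"wx": 0,"wy": 0,"wz": 0,"tx": -20,"ty": -30,"tz": 30,"hand": 1},{"wx": 0,"wy": 0,"wz": 0,"tx": -40,"ty": -45,"tz": 0,"hand": 1},{"wx": 0,"wy": 0,"wz": 0,"tx": -40,"ty": -45,"tz": 0,"hand": 1},{"wx": 0,"wy": 0,"wz": 0,"tx": 0,"ty": -45,"tz": 0,"hand": 1},{"wx": 0,"wy": 0,"wz": 0,"tx": 0,"ty": 0,"tz": 0,"hand": 1},{"wx": 0,"wy": 0,"wz": 0,"tx": 0,"ty": 0,"tz": 0,"hand": 1}])

```text
time_s: 11.92
ee_pos: [0.473, -0.2201, 0.1892]
eef_rot: [0.126, 0.992, 0.0, -0.0]
contact_force: [0.3, 0.6, 0.2]
finger_gap: -0.0
gripper_force: 0.0
```

Run:
```python
from h import *
s=monitor.get_state();print(s['time_s'],s['ee_pos'],s['contact_force'])
i=viewer.snapshot('top')[160:300,260:450]
cv2.imwrite('pics/t3.png',cv2.resize(i,None,fx=4.2,fy=4.2,interpolation=2))
p=[0.64836,0.09004,-0.25209]
for q in((-.085,.05,.064),(.035,.05,.101),(-.12,-.05,.064),(0,-.05,.064)):print((proj('top',tow(p,q))[0]-[260,160])*4.2)
```

```text
11.925 [ 0.47300679 -0.22012082  0.18921013] [0.2505693  0.6030495  0.19064217]
[166.70153428 432.2691335 ]
[208.84364716 223.67517705]
[320.42001475 525.47044041]
[361.27231717 329.55749803]
```

View pics/t3.png

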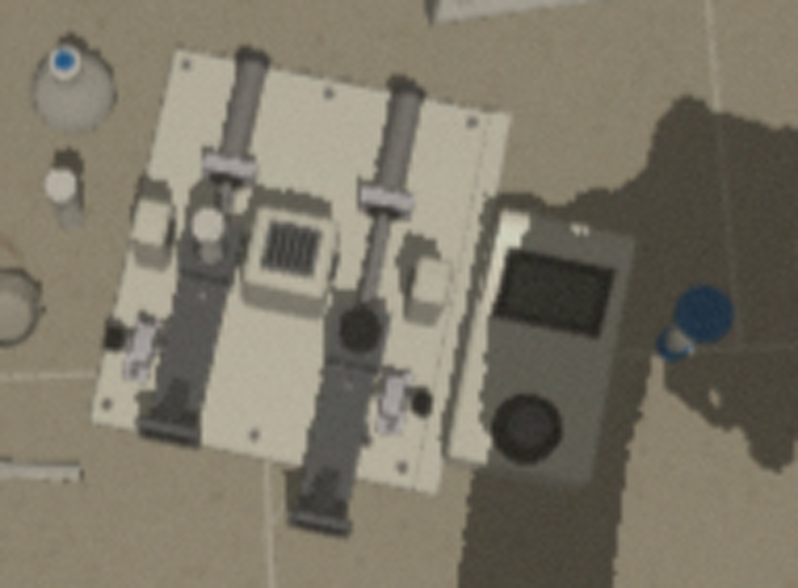

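The left carriage is latched at the middle: the cap is at (208,225) against a predicted (209,224), and the plate at (168,433). The right carriage and plug (360,327) have not moved, and the robot is clear of everything.

```bash
python3 -c "
from plant import workorder
print(workorder.finish_job())"
```

```text
the job is handed in; nothing more can be done
None
```

I latched the vial's left carriage at the middle, pressed the read key fully down and let it come up, and handed the job in; no verdict came back, but the last top view showed the vial in the gate and the plug's carriage still out.

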